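Count three tablets into the mortar

ROBOT

A 6-joint arm with a two-finger parallel gripper is mounted at the origin on the work surface. World frame = base frame: x ahead of the robot, y to its left, z up, the work surface at z = 0. Lengths are in mm, angles in degrees, forces in N, time in s.
With the tool pointing down it reaches from about 350 to 850 mm from the base axis. Payload 8.1 kg.
Tool frame: the origin (TCP) lies between the finger pads; the fingertips stand r.nose_length ahead of it and the grasp point (between the pads) lies 3 mm ahead of it (r.nose_length is the distance from the TCP to the fingertips, in mm); x points along the fingers, y is the direction in which the jaws open and shut, and the axes are right-handed (so a half turn about x gives the same grasp; the last joint's range is limited). The gripper opens to 85 mm and grips with 20 to 120 N. Pads are 22 mm wide; open, the fingers measure 114 mm over their backs; the gripper's body (76 mm by 85 mm) begins 54 mm behind the grasp point. The pads swing forward as they close: fully open they stand 13 mm farther back than shut.
Start: joints at [-75.94, 7.471, 85.268, -0, 87.261, -4.893], TCP at [194.9, -567.468, 253.292] pointing down, gripper open.
Joint ranges: [-169.43, 169.43], [-51.17, 129.36], [1.28, 143.12], [-76.62, 256.62], [0, 156.53], [-152.29, 152.29]. Speed limits (degrees/s): [136.94, 136.94, 159.86, 180, 180, 180].

INTERFACE

Orientations are given as [roll, pitch, yaw] about the fixed x, y, z axes, in that order (R = Rz(yaw) Ry(pitch) Rx(roll)).
In Python, from bench import sense, optics, order, r gives the robot as it stands.
- The arm moves only by the tool carry_out, never from a script. Its argument "commands" is one flat list of numbers, 7 for each row, row after row: the shift along the tool's x, y, z in m, then the turn, a rotation vector about the tool's x, y, z in degrees, then the closure, from -1 (fully open) to 1 (shut), so that 0 is half open. A call has 1 to 12 rows; each row is the pose to reach, as a shift and turn from the pose measured when the call began, along the tool's axes at that moment; what a row does not reach only later rows make up. A row lasts 1/8 s, in which the tool goes at most 62.5 mm and 10.7 degrees, less where a joint would pass 70% of its speed; a pose out of reach is approached as far as the arm can. A call with a gripper value outside its range is refused whole. The fingers move at their own pace and stop on an object; "grip_force" is the grip in N (left out, the last holds). Time passes only in rows, so rows that repeat a pose let the fingers close. It gives the time, the measured TCP pose, the force and the opening at its end, in the units of the state.
- sense(): the state, without advancing time (a new reading comes with each control period).
- optics.snapshot(name): name is "scene" or "top" or "wrist"; returns (picture, depth): 420x560x3 uint8, red, green, blue; 420x560 float32, mm along the optical axis (not along the pixel's ray), 0 where there is no reading.
- optics.calibration(name): a dict with "mtx" (3x3 intrinsics, pixels), "extrinsics" (4x4, takes a point from camera to world coordinates). Camera axes: x right, y up, looking along -z (the intrinsics and any distortion apply to the point x, -y, -z); pixel columns grow to the right and rows downward; lengths in mm; the calibration is good to about 2 mm. A picture is of the moment at which its call begins: read the wrist's pose just before it. calibration takes no time and is no camera call; for the wrist camera it gives the pose at the moment of the call.
- order.hand_in(): hands the job in, once; it reports no verdict.
The state is a dict: "time": time; "joint_pos": joint angles; "qd": joint speeds; "joint_efforts": joint torques, N m; "tool_pos": TCP position; "tcp_rot": TCP orientation; "ft_force": force on the tool from outside, world axes, zero at the start; "wrist_torque": the same for the moment, N m; "finger_gap": finger opening in mm.
Only numpy, scipy, OpenCV 4.12 (cv2) and the standard library are available. Lean on these libraries where they do the work, as an engineer would, in place of code of your own. Each camera call takes 0.05 s, during which the arm holds its last target. There are 200 camera calls.

TASK

Sweep three of the four tablets from the counting tray's deck into its trough, put the one left over back into the open wooden stock box, and shut the trough's lid flush. Then, with the lid kept shut, lift the tray's handle to tip it so that the three counted tablets pour out of the spout into the mortar, lower the tray gently until it is level again and let go. Do not disturb the mortar or the other things on the table.

Things in the scene. Friction and masses are not known exactly. Their poses are not given: they have to be found in the camera images.
- station: counting station, fixed: a wooden board 12 mm thick with the hinged tray, and at its -y end a clear three-sided guard (top 120 mm above the table) round the mortar. Origin on the table under the tray's middle; x points from trough to deck (away from the robot at yaw 0), y from spout to handle, z up; these axes are meant below. The board spans x -134 to 100, y -210 to 100 mm
- tray (a joint): tilt of the aluminium counting tray in rad: 0 level (resting, it cannot go lower), growing to 0.9 as the handle end is raised; falls back if let go. The tray weighs about 0.5 kg. Its hinge runs along station x at the spout end, at point tray_hinge
- tray_hinge (a point): point on the tray's hinge axis, 85 mm above the table, in the middle of the tray's width, at its spout end (station y = -85 mm)
- tray_handle (a point): middle of the tray's handle: a round steel bar 10 mm thick and 90 mm long along station x, held at its ends by two slanting arms. It lies 42 mm beyond the tray's end wall in +y and 19 mm above that wall's top; in the level tray's frame it is 216 mm in +y and 55 mm above the hinge axis. At tilt 0 it is 140 mm above the table; the bar may turn in the fingers as the tray tips
- deck (a point): middle of the deck, the flat upper surface of the tray, 111 mm above the table when level. It is 128 mm along x (from the trough's edge at 64 mm in -x of this point to the far wall) by 166 mm along y. A 10 mm rim stands on its far side and both ends, none towards the trough
- trough (a point): middle of the trough's flat floor, 20 mm below the deck, 36 mm wide along x, 192 mm long along y, along the near side (-x) of the deck, whose edge slopes down to it at 45 degrees (20 mm along x); near wall 22 mm high; closed at the handle end, open at the spout end (-y) where its floor runs 22 mm past the hinge over the mortar. Axes as the tray's
- lid (a joint): angle of the trough's lid in rad: 0 shut flat over the trough, 1.57 upright, more leaning outwards (-x) up to 2.6; starts open. A steel plate 62 x 168 x 4 mm with a stiff hinge (about 0.03 N m) that stays where it is left; it can be pushed shut with a fingertip, about 1 N
- lid_hinge (a point): middle of the lid's hinge, along the trough's outer (-x) wall, parallel to station y, 4.5 mm above the deck's level
- lid_edge (a point): middle of the lid's free edge, 62 mm from the hinge axis
- mortar: white ceramic mortar, round, 100 mm across the rim, 50 mm high, 0.45 kg, standing on the station's board under the spout inside the guard; origin at the centre of its underside
- mortar_in (a point): centre of the mortar's inner floor, 8 mm above its underside; the cavity is about 68 mm across at the floor and 88 mm at the rim
- stock: open square brown wooden stock box, 110 x 110 mm, 45 mm high, walls and floor 6 mm thick, about 0.4 kg; origin at the centre of its underside. It stands at one of four places, two on the left and two on the right of the station, that are dealt out anew at each start
- stock_in (a point): centre of the stock box's inner floor
- tablet0_mid (a point): dark brown round tablet, a flat disc 26 mm across and 9 mm thick, about 10 g, smooth (slides on the tray at about 20 degrees); all four are alike. The point is the disc's centre; lying flat its z axis points up or down. At the start it lies flat on the tray's deck
- tablet1_mid (a point): dark brown round tablet, a flat disc 26 mm across and 9 mm thick, about 10 g, smooth (slides on the tray at about 20 degrees); all four are alike. The point is the disc's centre; lying flat its z axis points up or down. At the start it lies flat on the tray's deck
- tablet2_mid (a point): dark brown round tablet, a flat disc 26 mm across and 9 mm thick, about 10 g, smooth (slides on the tray at about 20 degrees); all four are alike. The point is the disc's centre; lying flat its z axis points up or down. At the start it lies flat on the tray's deck
- tablet3_mid (a point): dark brown round tablet, a flat disc 26 mm across and 9 mm thick, about 10 g, smooth (slides on the tray at about 20 degrees); all four are alike. The point is the disc's centre; lying flat its z axis points up or down. At the start it lies flat on the tray's deck
- vial: clear glass vial with a white screw cap, 38 mm across, 76 mm high, standing; leave alone. It stands at one of four places, two on the left and two on the right of the station, that are dealt out anew at each start
- tube: yellow plastic flip-top tablet tube, shut, 37 mm across, 99 mm high, standing; leave alone. It stands at one of four places, two on the left and two on the right of the station, that are dealt out anew at each start
- teacup: blue tea cup, 74 mm across, 60 mm high; leave alone. It stands at one of four places, two on the left and two on the right of the station, that are dealt out anew at each start
- spoon: aluminium spoon 150 mm long, lying beyond the station; leave alone
- picker: pill picker, a steel rod 10 mm thick and 128 mm long with a silicone tip, lying beyond the station; leave alone
- pestle: white ceramic pestle, 100 mm long, 24 mm thick, lying on the station's board beside the mortar's guard; leave alone

How it is judged:
By the outcome, as a careful person would: the job done as asked, in the order asked, and still so for the second after the job is handed in, with the robot touching nothing.
It also fails if it takes over 67 s, if anything falls off the work surface, if the arm or the gripper's body presses on something with over 40 N, if the wrist force passes 120 N, or if a joint passes its speed limit or range.

## Working session

There is one attempt and no reset: what is moved stays moved. The work goes in short steps, Python scripts to look and compute and a tool call to move; the robot and the scene stay as the last step left them, time stands still between calls to the robot, and variables do not carry over. Pictures are saved under pics/ and viewed, about 8 in all and at most 12, crops included, and the job is handed in when it is done.

Besides the shell and the picture viewer there is one more tool, called after ">>>" as name(argument=value, ...) on one line, values as JSON. carry_out: Moves the arm, as the interface text tells. Its arguments: {"type":"object","properties":{"commands":{"type":"array","items":{"type":"number"}},"grip_force":{"type":"number"}},"required":["commands"]}

```bash
ls; mkdir -p pics; cat > h.py <<'E'
import numpy as np, cv2
from scipy.spatial.transform import Rotation as R
from bench import sense, optics, order, r
def snap(n,f):
    im,d=optics.snapshot(n); cv2.imwrite(f'pics/{f}.png',im[:,:,::-1]); np.savez(f'pics/{f}.npz',im=im,d=d,**optics.calibration(n)); return im,d
def w(f,u,v,z=None):
    """pixel->world by depth, or by plane z"""
    D=np.load(f'pics/{f}.npz'); K=D['mtx'];E=D['extrinsics']
    ray=np.array([(u-K[0,2])/K[0,0],-(v-K[1,2])/K[1,1],-1.])
    if z is None: s=D['d'][int(v),int(u)]
    else: s=(z-E[2,3])/(E[:3,:3]@ray)[2]
    return E[:3,:3]@(ray*s)+E[:3,3]
def cloud(f):
    D=np.load(f'pics/{f}.npz'); K=D['mtx'];E=D['extrinsics'];d=D['d']
    v,u=np.mgrid[:d.shape[0],:d.shape[1]]
    p=np.stack([(u-K[0,2])/K[0,0]*d,-(v-K[1,2])/K[1,1]*d,-d],-1)
    return p@E[:3,:3].T+E[:3,3],D['im'],d>0
def proj(f,P):
    D=np.load(f'pics/{f}.npz'); K=D['mtx'];E=D['extrinsics']
    c=(np.asarray(P)-E[:3,3])@E[:3,:3]
    return K[0,0]*c[...,0]/-c[...,2]+K[0,2], K[1,1]*c[...,1]/c[...,2]+K[1,2]
E
python3 - <<'E'
from h import *
s=sense(); print(s, r.nose_length)
snap('top','t0'); snap('scene','s0')
for f in('t0','s0'):
    D=np.load(f'pics/{f}.npz');print(D['mtx'],D['extrinsics'].round(3))
E
```

```text
pics
{'time': 0.0, 'joint_pos': array([-7.59389020e+01,  7.51312119e+00,  8.53304833e+01,  3.62030407e-04,
        8.72611141e+01, -4.89212341e+00]), 'qd': array([ 0.01484228,  0.03145304, -0.01773588, -0.02610861,  0.09932674,
       -0.0195495 ]), 'joint_efforts': array([ 1.50617329e-04, -5.69408655e+01, -5.00542653e+01, -2.01705602e-04,
        1.50941941e-02, -3.69349522e-06]), 'tool_pos': array([ 194.7851837 , -566.96051317,  252.25356535]), 'tcp_rot': array([-95.08996022,  89.89528073, 103.8632436 ]), 'ft_force': array([-0.8658598 , -0.89798317, -0.07389082]), 'wrist_torque': array([ 0.00732671, -0.01924522,  0.03679014]), 'finger_gap': 85.53598031258001} 22.0
[[534.55500152   0.         266.41130042]
 [  0.         534.55500152 213.49327065]
 [  0.           0.           1.        ]] [[-1.700000e-02  9.940000e-01 -1.060000e-01  5.179980e+02]
 [-1.000000e+00 -1.800000e-02 -1.500000e-02 -1.349700e+01]
 [-1.700000e-02  1.060000e-01  9.940000e-01  1.235163e+03]
 [ 0.000000e+00  0.000000e+00  0.000000e+00  1.000000e+00]]
[[485.2790843    0.         277.38179965]
 [  0.         485.2790843  212.33534491]
 [  0.           0.           1.        ]] [[-2.96000e-01 -5.83000e-01  7.57000e-01  1.57550e+03]
 [ 9.55000e-01 -1.80000e-01  2.35000e-01  3.00260e+02]
 [-1.00000e-03  7.92000e-01  6.10000e-01  8.93703e+02]
 [ 0.00000e+00  0.00000e+00  0.00000e+00  1.00000e+00]]
```

View pics/t0.png

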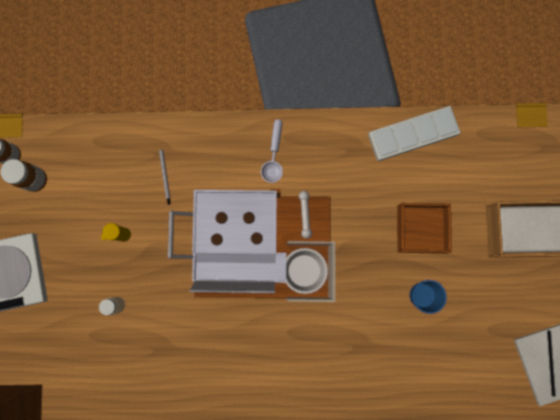

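View pics/s0.png

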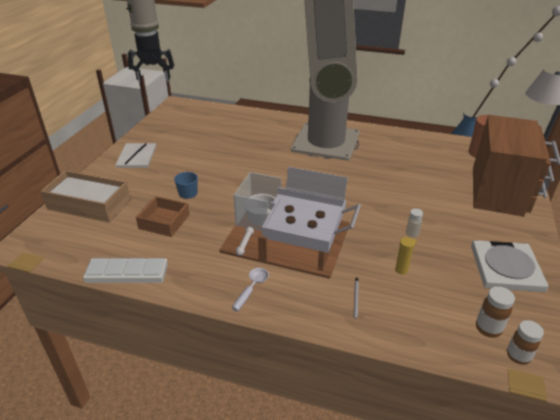

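The top view shows four tablets on the deck at about (221,217), (249,217), (217,239) and (257,238). The stock box is at (425,229), the lid leans open at row 287, the handle is at column 172 and the mortar is at (306,270). Next I'll measure positions from these.

```bash
python3 - <<'E'
from h import *
P,im,ok=cloud('t0')
Z=P[...,2]; v,u=np.mgrid[:420,:560]
box=(u>185)&(u<285)&(v>180)&(v<300)
# tablets
dark=(im.max(-1)<95)&box&(v>200)&(v<250)&(u>200)&(u<270)
n,l,st,c=cv2.connectedComponentsWithStats(dark.astype(np.uint8))
for i in range(1,n):
    if st[i,4]>20: print('tab',c[i].round(1),st[i],w('t0',*c[i],z=120).round(1), np.median(Z[l==i]).round(1))
def rect(m,nm):
    q=P[m&ok]; rr=cv2.minAreaRect(q[:,:2].astype(np.float32)); print(nm,m.sum(),rr,np.median(q[:,2]).round(1),'lo',q.min(0).round(0),'hi',q.max(0).round(0))
rect(box&(Z>105)&(Z<127)&(v<262),'deck+rim')
rect(box&(abs(Z-91)<6),'trough')
rect((u>160)&(u<192)&(v>200)&(v<270)&(Z>120)&(Z<160),'handle')
rect((u>185)&(u<285)&(v>270)&(v<300)&(Z>122)&(Z<200),'lid')
rect((u>385)&(u<465)&(v>195)&(v<260)&(Z>34)&(Z<60),'stockrim')
rect((u>405)&(u<445)&(v>212)&(v<246)&(Z<20),'stockfloor')
rect((u>280)&(u<330)&(v>250)&(v<292)&(Z>50)&(Z<75),'mortar rim')
rect((u>277)&(u<340)&(v>235)&(v<305)&(Z>105)&(Z<135),'guard')
rect((u>400)&(u<455)&(v>270)&(v<320)&(Z>45)&(Z<80),'cup')
rect((u>90)&(u<135)&(v>290)&(v<320)&(Z>60)&(Z<90),'vial')
rect((u>90)&(u<135)&(v>215)&(v<245)&(Z>85)&(Z<110),'tube')
rect((u>290)&(u<320)&(v>190)&(v<240)&(Z>20)&(Z<60),'pestle')
E
cd pics; python3 -c "
import cv2;im=cv2.imread('t0.png')[170:320,150:350];cv2.imwrite('c0.png',cv2.resize(im,None,fx=4,fy=4,interpolation=cv2.INTER_CUBIC))"
```

```text
tab [221.1 217.3] [216 212  11  11  97] [630.4  98.5 120. ] 119.9
tab [248.6 217.3] [244 212  10  11  92] [629.5  41.  120. ] 119.6
tab [256.2 238. ] [251 233  11  11  98] [585.7  25.5 120. ] 120.2
tab [216.5 239. ] [212 234  10  11  94] [585.  108.6 120. ] 119.6
deck+rim 5500 ((614.0819702148438, 77.63421630859375), (188.99041748046875, 149.64585876464844), 89.37645721435547) 111.4 lo [540. -18. 105.] hi [690. 173. 127.]
trough 1870 ((590.6715698242188, 61.2957763671875), (189.3171844482422, 208.41741943359375), 88.6547622680664) 91.2 lo [485. -32.  85.] hi [693. 158.  97.]
handle 348 ((596.0823364257812, 185.04098510742188), (41.93739318847656, 99.3506851196289), 89.95232391357422) 142.5 lo [546. 164. 120.] hi [646. 206. 150.]
lid 884 ((487.31610107421875, 72.92364501953125), (166.15408325195312, 21.589956283569336), 87.99873352050781) 154.7 lo [476. -10. 122.] hi [501. 156. 180.]
stockrim 619 ((607.593505859375, -349.50323486328125), (112.80601501464844, 109.99676513671875), 88.98129272460938) 43.9 lo [ 552. -406.   34.] hi [ 663. -292.   51.]
stockfloor 1281 ((606.7398681640625, 
[... 378 characters left out ...]
77344), 88.3687515258789) 118.9 lo [ 453. -136.  105.] hi [578. -18. 126.]
cup 311 ((456.0878601074219, -345.646240234375), (72.01685333251953, 71.09170532226562), 87.88572692871094) 58.3 lo [ 420. -382.   45.] hi [ 492. -310.   66.]
vial 219 ((446.43017578125, 351.95794677734375), (32.1865119934082, 34.011085510253906), 1.1541123390197754) 75.1 lo [430. 335.  60.] hi [463. 369.  81.]
tube 268 ((604.6041870117188, 338.96343994140625), (35.58394241333008, 41.92302322387695), 67.23026275634766) 98.3 lo [589. 320.  87.] hi [625. 361. 105.]
pestle 365 ((643.0944213867188, -83.75174713134766), (107.96569061279297, 23.00946807861328), 3.122307777404785) 31.1 lo [589. -95.  21.] hi [697. -70.  41.]
```

View pics/c0.png

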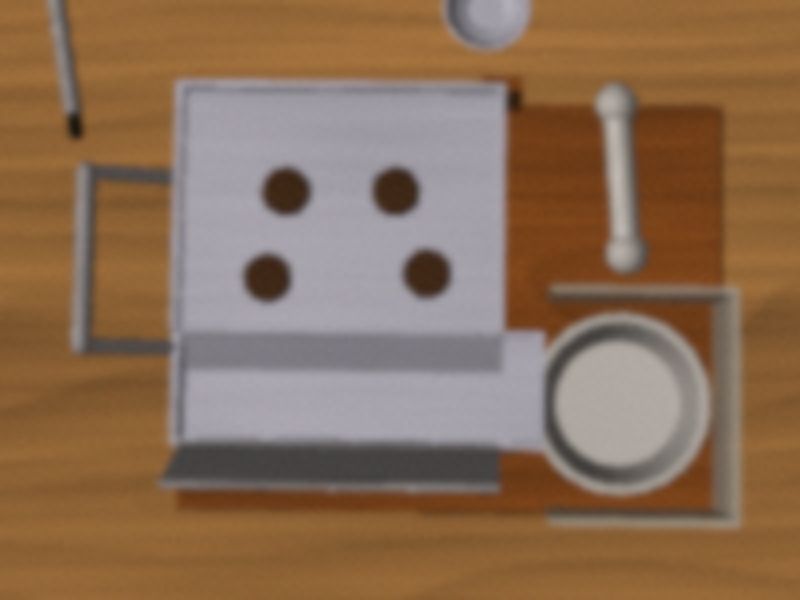

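The crop shows the tray almost square to the image. The handle bar runs from (88,168) to (78,348), the trough edge is at row 332, and the spout reaches column 545. Next are the frame fit and a row planner.

```bash
cat >> h.py <<'E'
def rows(targets, cur=None):
    """targets: list of (x,y,z of TCP, yaw deg of tool y axis from world y); prints relative rows for tool straight down"""
    s=sense(); R0=R.from_euler('xyz',s['tcp_rot'],degrees=True); p0=s['tool_pos']
    yax=R0.apply([0,1,0]); print('now',s['time'],p0.round(1),'tooly',yax.round(3),'F',s['ft_force'].round(1),'gap',round(s['finger_gap'],1),'q',s['joint_pos'].round(0))
    sg=1 if yax[1]>=0 else -1
    for t in targets:
        a=np.radians(t[3]); x=np.array([0,0,-1.]); y=sg*np.array([-np.sin(a),np.cos(a),0]); z=np.cross(x,y)
        Rt=R.from_matrix(np.stack([x,y,z],1))
        print((R0.inv().apply(np.array(t[:3])-p0)/1000).round(4),(R0.inv()*Rt).as_rotvec(degrees=True).round(1))
E
python3 - <<'E'
from h import *
c=lambda U,V,z:w('t0',150+(U+.5)/4-.5,170+(V+.5)/4-.5,z).round(1)
print('handle',c(88,168,145),c(78,348,145))
print('deck edge',c(185,332,111),c(500,332,111))
print('slope bottom',c(185,371,91),c(500,371,91))
print('spout end',c(545,332,91),c(545,450,91))
print('far rim outer',c(178,81,121),c(506,84,121))
print('near wall',c(172,443,113),c(500,443,113))
print('lid edge',c(162,485,175),c(499,490,175))
print('guard -y',c(740,288,120),c(740,525,120))
print('board corner',c(722,106,12), c(712,510,12),c(180,510,12))
rows([(700,98,160,0),(600,98,160,0)])
E
```

```text
handle [641.5 198.  145. ] [549.3 202.9 145. ]
deck edge [557.7 153.2 111. ] [554.8 -12.4 111. ]
slope bottom [537.6 156.3  91. ] [534.7 -12.   91. ]
spout end [555.1 -36.4  91. ] [492.6 -35.1  91. ]
far rim outer [689.6 155.1 121. ] [684.7 -17.9 121. ]
near wall [499.9 159.9 113. ] [497.1 -11.3 113. ]
lid edge [480.4 155.3 175. ] [475.4 -10.5 175. ]
guard -y [ 575.2 -137.7  120. ] [ 453.3 -134.   120. ]
board corner [ 685.8 -142.5   12. ] [ 455.7 -130.2   12. ] [460.4 171.   12. ]
now 0.1 [ 194.8 -567.   252.3] tooly [ 0.325 -0.946 -0.002] F [ 0.5 -0.2 -0.4] gap 85.2 q [-76.   8.  85.  -0.  87.  -5.]
[ 0.0932 -0.4647 -0.6938] [19.   0.   0.1]
[ 0.0932 -0.4972 -0.5992] [19.   0.   0.1]
```

```bash
python3 - <<'E'
from h import *
rows([(608,123,215,32)])
E
```

```text
now 0.1 [ 194.8 -567.   252.3] tooly [ 0.325 -0.946 -0.002] F [ 0.5 -0.2 -0.4] gap 85.2 q [-76.   8.  85.  -0.  87.  -5.]
[ 0.0383 -0.5184 -0.6149] [-13.   -0.    0.1]
```

>>> carry_out(commands=[0,-0.518,-0.615,-13,0,0,1,0,-0.518,-0.615,-13,0,0,1,0,-0.518,-0.615,-13,0,0,1,0,-0.518,-0.615,-13,0,0,1,0,-0.518,-0.615,-13,0,0,1,0,-0.518,-0.615,-13,0,0,1,0,-0.518,-0.615,-13,0,0,1,0,-0.518,-0.615,-13,0,0,1,0,-0.518,-0.615,-13,0,0,1,0,-0.518,-0.615,-13,0,0,1,0,-0.518,-0.615,-13,0,0,1,0,-0.518,-0.615,-13,0,0,1], grip_force=40)

```text
time: 1.6
tool_pos: [580.8, 78.0, 252.9]
tcp_rot: [-94.7, 89.9, 117.2]
ft_force: [1.3, -1.5, 0.2]
finger_gap: -0.2
```

>>> carry_out(commands=[0.038,0,0,0,0,0,1,0.038,0,0,0,0,0,1])

```text
time: 1.85
tool_pos: [578.3, 78.7, 210.6]
tcp_rot: [-37.6, 89.5, 174.5]
ft_force: [-0.5, -1.0, -0.1]
finger_gap: 0.1
```

```bash
python3 - <<'E'
from h import *
rows([(608,123,160,32),(608,123,136,32),(568,98,136,32)])
E
```

```text
now 1.85 [578.3  78.7 210.6] tooly [ 0.531 -0.848 -0.005] F [-0.5 -1.  -0.1] gap 0.1 q [ 3.  7. 91.  0. 83. 61.]
[ 0.0504 -0.0215 -0.0491] [0.1 0.4 0.3]
[ 0.0744 -0.0214 -0.0493] [0.1 0.4 0.3]
[ 0.0747 -0.0214 -0.0021] [0.1 0.4 0.3]
```

>>> carry_out(commands=[0,-0.0215,-0.049,0,0,0,1,0,-0.0215,-0.049,0,0.4,0,1,0.045,-0.0215,-0.049,0,0.4,0.3,1,0.0745,-0.0215,-0.049,0,0.4,0.3,1,0.0745,-0.0215,-0.049,0,0.4,0.3,1,0.0745,-0.0215,-0.039,0,0.4,0.3,1,0.0745,-0.0215,-0.029,0,0.4,0.3,1,0.0745,-0.0215,-0.019,0,0.4,0.3,1,0.0745,-0.0215,-0.009,0,0.4,0.3,1,0.0745,-0.0215,-0.002,0,0.4,0.3,1,0.0745,-0.0215,-0.002,0,0.4,0.3,1,0.03,-0.0215,-0.002,0,0.4,0.3,1])

```text
time: 3.35
tool_pos: [565.4, 97.8, 176.8]
tcp_rot: [-28.9, 89.5, -176.9]
ft_force: [-0.1, 0.6, -0.8]
finger_gap: 0.2
```

```bash
python3 - <<'E'
from h import *
# B (630,98.5) -> (548,130): pusher
b=np.array([82,-31.5]);b/=np.hypot(*b);a=np.degrees(np.arctan2(b[1],b[0]));print(b,a)
s=np.array([630,98.5])+30*b; e=np.array([548,130])+24*b; print(s,e)
rows([(*s,200,a),(*s,136,a),(*e,136,a)])
snap('top','t1')
E
cd pics; python3 -c "
import cv2;im=cv2.imread('t1.png')[150:330,130:350];cv2.imwrite('c1.png',cv2.resize(im,None,fx=3,fy=3,interpolation=cv2.INTER_CUBIC))"
```

```text
[ 0.93349223 -0.35859762] -21.01409632320543
[658.0047669   87.74207125] [570.40381352 121.393657  ]
now 3.35 [565.4  97.8 176.8] tooly [ 0.531 -0.848 -0.004] F [-0.1  0.6 -0.8] gap 0.2 q [ 5.  7. 94.  0. 80. 63.]
[-0.024   0.0576 -0.073 ] [53.1  0.5  0. ]
[ 0.04    0.0578 -0.0734] [53.1  0.5  0. ]
[ 0.0408 -0.0172 -0.0171] [53.1  0.5  0. ]
```

View pics/c1.png

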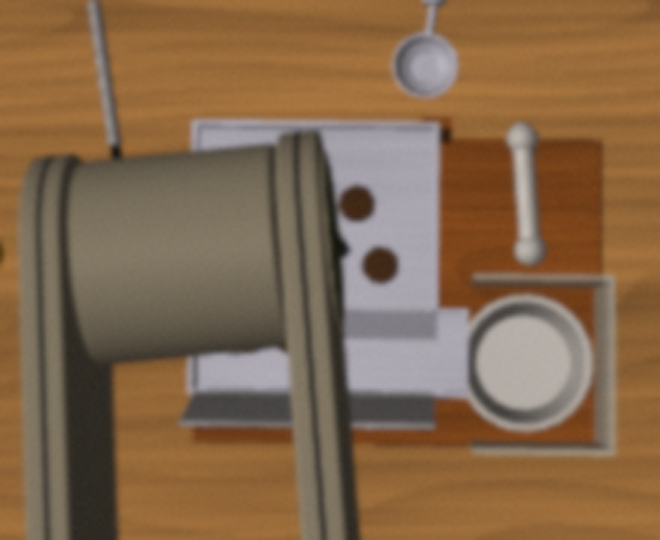

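The arm hides the left half of the deck, and the C and D tablets have not moved. I'll sweep B now and check A afterwards.

>>> carry_out(commands=[-0.024,0,-0.02,10,0.4,0,1,-0.024,0.0575,-0.073,20,0.4,0,1,-0.024,0.0575,-0.073,30,0.4,0,1,-0.024,0.0575,-0.073,40,0.4,0,1,-0.024,0.0575,-0.073,50,0.4,0,1,0.015,0.0575,-0.073,53,0.5,0,1,0.04,0.0575,-0.073,53,0.5,0,1,0.04,0.0575,-0.073,53,0.5,0,1])

```text
time: 4.4
tool_pos: [660.9, 88.4, 143.9]
tcp_rot: [-150.0, 89.6, 9.1]
ft_force: [-0.2, -0.1, -0.3]
finger_gap: -0.0
```

```bash
python3 - <<'E'
from h import *
rows([(570,121,136,-21)])
E
```

```text
now 4.4 [660.9  88.4 143.9] tooly [-0.357 -0.934 -0.004] F [-0.2 -0.1 -0.3] gap -0.0 q [  3.  21.  81.   0.  78. 114.]
[0.0073 0.002  0.0966] [ 0.1 -0.4  0.2]
```

>>> carry_out(commands=[0.0075,0,0,0,0,0,1,0.0075,0,0,0,0,0,1,0.0075,0,0.012,0,0,0,1,0.0075,0,0.024,0,0,0,1,0.0075,0.001,0.036,0,0,0,1,0.0075,0.001,0.048,0,0,0,1,0.0075,0.001,0.06,0,0,0,1,0.0075,0.002,0.072,0,0,0,1,0.0075,0.002,0.084,0,0,0,1,0.0075,0.002,0.096,0,0,0,1,0.0075,0.002,0.097,0,0,0,1,-0.04,0.002,0.097,0,0,0,1])

```text
time: 5.9
tool_pos: [566.2, 120.7, 179.1]
tcp_rot: [19.5, 89.9, 178.6]
ft_force: [0.8, 0.2, 0.6]
finger_gap: 0.1
```

```bash
python3 - <<'E'
from h import *
# D (585.7,25.5)-> (548,49)
b=np.array([37.7,-23.5]);b/=np.hypot(*b);a=np.degrees(np.arctan2(b[1],b[0]));print(b,a)
s=np.array([585.7,25.5])+27*b; e=np.array([548,49])+24*b; print(s,e)
rows([(*s,200,a),(*s,136,a),(*e,136,a)])
E
```

```text
[ 0.84863001 -0.52898687] -31.937027502607997
[608.61301017  11.21735441] [568.36712015  36.30431503]
now 5.9 [566.2 120.7 179.1] tooly [-0.357 -0.934  0.   ] F [0.8 0.2 0.6] gap 0.1 q [  7.   7.  94.   0.  79. 118.]
[-0.0209  0.0872 -0.0787] [11.   0.1 -0. ]
[ 0.0431  0.0871 -0.0788] [11.   0.1 -0. ]
[ 0.0431  0.0781 -0.0322] [11.   0.1 -0. ]
```

>>> carry_out(commands=[-0.01,0.0872,-0.0787,10,0,0,1,-0.01,0.0872,-0.0787,11,0,0,1,-0.01,0.0872,-0.0787,11,0,0,1,0.025,0.0872,-0.0787,11,0,0,1,0.043,0.0872,-0.0787,11,0,0,1,0.043,0.0872,-0.0787,11,0,0,1,0.043,0.0855,-0.07,11,0,0,1,0.043,0.0835,-0.06,11,0,0,1,0.043,0.0815,-0.05,11,0,0,1,0.043,0.0795,-0.04,11,0,0,1,0.043,0.078,-0.032,11,0,0,1,0.043,0.078,-0.032,11,0,0,1])

```text
time: 7.4
tool_pos: [567.7, 36.8, 136.2]
tcp_rot: [30.4, 89.9, 178.5]
ft_force: [0.3, 0.2, -0.0]
finger_gap: 0.1
```

```bash
python3 - <<'E'
from h import *
rows([(568,36,136,-32),(568,36,230,-90),(450,-180,230,-90)])
E
```

```text
now 7.4 [567.7  36.8 136.2] tooly [-0.528 -0.849  0.001] F [ 0.3  0.2 -0. ] gap 0.1 q [ -1.   8.  98.   0.  75. 120.]
[ 0.0002  0.0006 -0.0007] [ 0.1  0.1 -0. ]
[-0.0938  0.0006 -0.0006] [58.1  0.  -0.1]
[-0.0937  0.2463 -0.0145] [58.1  0.  -0.1]
```

```bash
python3 - <<'E'
from h import *
rows([(500,-230,230,0)])
E
```

```text
now 7.4 [567.7  36.8 136.2] tooly [-0.528 -0.849  0.001] F [ 0.3  0.2 -0. ] gap 0.1 q [ -1.   8.  98.   0.  75. 120.]
[-0.0937  0.2624 -0.0834] [-31.9   0.1  -0. ]
```

>>> carry_out(commands=[-0.06,0,0,0,0,0,1,-0.094,0,0,-10,0,0,-0.2,-0.094,0.2624,-0.0834,-20,0,0,-0.2,-0.094,0.2624,-0.0834,-30,0,0,-0.2,-0.094,0.2624,-0.0834,-32,0,0,-0.2,-0.094,0.2624,-0.0834,-32,0,0,-0.2,-0.094,0.2624,-0.0834,-32,0,0,-0.2])

```text
time: 8.28
tool_pos: [499.0, -233.3, 230.5]
tcp_rot: [44.5, 89.9, -135.6]
ft_force: [-0.1, 0.1, -0.1]
finger_gap: 51.2
```

```bash
python3 - <<'E'
from h import *
rows([])
im,d=snap('top','t2')
P,_,ok=cloud('t2')
v,u=np.mgrid[:420,:560]
dark=((im.max(-1)<95)&(v>192)&(v<281)&(u>190)&(u<300))
n,l,st,c=cv2.connectedComponentsWithStats(dark.astype(np.uint8))
for i in range(1,n):
    if st[i,4]>20: print('tab',c[i].round(1),st[i],w('t2',*c[i],z=120 if c[i][1]<252 else 100).round(1), np.median(P[...,2][l==i]).round(1))
cv2.imwrite('pics/c2.png',cv2.resize(im[150:330,130:350,::-1],None,fx=3,fy=3,interpolation=cv2.INTER_CUBIC))
E
```

```text
now 8.275 [ 499.  -233.3  230.5] tooly [-0.001 -1.     0.001] F [-0.1  0.1 -0.1] gap 51.2 q [-30.   1.  95.  -0.  85.  60.]
tab [248.5 217.4] [244 212  10  11  90] [629.2  41.1 120. ] 119.8
tab [293.5 244.5] [288 244  12   2  24] [570.7 -52.  120. ] 39.0
tab [290.9 263.5] [287 252  13  29  73] [531.8 -46.4 100. ] 41.3
tab [208.2 260.8] [203 256  12  11 107] [540.3 128.7 100. ] 106.7
tab [226.6 261. ] [221 256  12  11 106] [539.2  89.7 100. ] 106.6
tab [246.6 261.5] [241 256  12  12 112] [537.5  47.3 100. ] 107.5
```

View pics/c2.png

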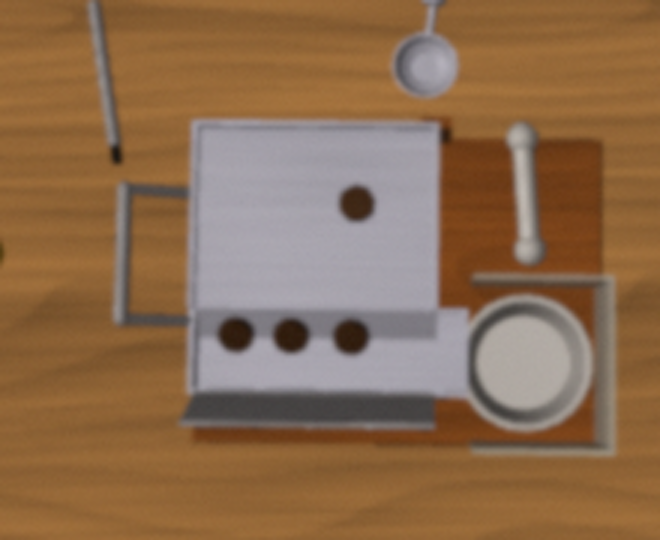

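All three tablets are in the trough, but their top faces read z≈107 and their centres are near x≈539. They are propped on the 45° slope and could foul the lid, so I'll nudge their upper edges with the closed fingertips to lay them flat.

>>> carry_out(commands=[0,-0.279,-0.073,0,0,0,1,0,-0.279,-0.073,0,0,0,1,0,-0.279,-0.073,0,0,0,1,0,-0.279,-0.073,0,0,0,1,0,-0.279,-0.073,0,0,0,1,0.05,-0.279,-0.073,0,0,0,1,0.09,-0.279,-0.073,0,0,0,1,0.09,-0.279,-0.073,0,0,0,1,0.09,-0.279,-0.073,0,0,0,1])

```text
time: 9.45
tool_pos: [572.1, 42.8, 140.6]
tcp_rot: [69.6, 89.8, -110.5]
ft_force: [0.3, 0.1, -0.1]
finger_gap: 0.5
```

>>> carry_out(commands=[0.005,-0.003,0,0,0,0,1,0.005,-0.003,0.01,0,0,0,1,0.005,-0.003,0.02,0,0,0,1,0.006,-0.003,0.03,0,0,0,1,0.006,-0.003,0.032,0,0,0,1,-0.02,-0.003,0.028,0,0,0,1,-0.02,-0.046,0,0,0,0,1,0.005,-0.046,0,0,0,0,1,0.005,-0.046,0.01,0,0,0,1,0.005,-0.046,0.02,0,0,0,1,0.006,-0.046,0.03,0,0,0,1,0.006,-0.046,0.032,0,0,0,1])

```text
time: 10.95
tool_pos: [539.4, 88.7, 135.0]
tcp_rot: [76.9, 89.8, -103.2]
ft_force: [0.2, -0.1, 0.4]
finger_gap: 0.3
```

>>> carry_out(commands=[-0.026,0,0,0,0,0,1,-0.026,-0.04,-0.029,0,0,0,1,0,-0.04,-0.029,0,0,0,1,0,-0.04,-0.029,0,0,0,1,0,-0.04,-0.019,0,0,0,1,0,-0.04,-0.009,0,0,0,1,0.001,-0.04,0.001,0,0,0,1,0.001,-0.04,0.003,0,0,0,1,-0.04,-0.04,0.001,0,0,0,1,-0.09,-0.04,0.001,0,0,0,1])

```text
time: 12.2
tool_pos: [537.6, 128.7, 224.7]
tcp_rot: [41.7, 89.7, -138.4]
ft_force: [0.9, 0.7, 0.6]
finger_gap: -0.2
```

```bash
python3 - <<'E'
from h import *
rows([(500,-230,230,0)])
E
```

```text
now 12.2 [537.6 128.7 224.7] tooly [-0.003 -1.     0.003] F [0.9 0.7 0.6] gap -0.2 q [ 8.  1. 95. -0. 84. 98.]
[-0.0041  0.3588  0.0367] [-0.1  0.2 -0.2]
```

>>> carry_out(commands=[0,0.0876,-0.0917,0,0,0,-0.2,0,0.0876,-0.0917,0,0,0,-0.2,0.03,0.0876,-0.0917,0,0,0,-0.2,0.07,0.0876,-0.0917,0,0,0,-0.2,0.0905,0.0876,-0.0917,0,0,0,-0.2,0.0905,0.0876,-0.0917,0,0,0,-0.2])

```text
time: 12.95
tool_pos: [628.1, 40.6, 133.1]
tcp_rot: [31.0, 89.7, -149.2]
ft_force: [-0.1, -0.2, 0.7]
finger_gap: 51.2
```

```bash
python3 - <<'E'
from h import *
rows([(629.3,41.1,133.5,0)])
E
```

```text
now 12.95 [628.1  40.6 133.1] tooly [-0.002 -1.     0.003] F [-0.1 -0.2  0.7] gap 51.2 q [-1. 17. 87. -0. 76. 89.]
[-0.0004 -0.0005 -0.0012] [-0.1  0.3 -0.2]
```

>>> carry_out(commands=[0,0,0,0,0,0,1,0,0,0,0,0,0,1,0,0,0,0,0,0,1,0,0,0,0,0,0,1,-0.03,0,0,0,0,0,1,-0.07,0,0,0,0,0,1], grip_force=25)

```text
time: 13.7
tool_pos: [627.3, 40.8, 202.1]
tcp_rot: [19.7, 89.5, -160.4]
ft_force: [0.4, 0.5, 0.1]
finger_gap: 24.2
```

```bash
python3 - <<'E'
from h import *
rows([(607,-352,200,0),(607,-352,50,0)])
E
```

```text
now 13.7 [627.3  40.8 202.1] tooly [-0.002 -1.     0.003] F [0.4 0.5 0.1] gap 24.2 q [-1. 14. 83. -0. 83. 89.]
[0.0035 0.3929 0.0193] [-0.1  0.5 -0.2]
[0.1535 0.3924 0.018 ] [-0.1  0.5 -0.2]
```

>>> carry_out(commands=[0,0.392,0.018,0,0.5,0,1,0,0.392,0.018,0,0.5,0,1,0,0.392,0.018,0,0.5,0,1,0,0.392,0.018,0,0.5,0,1,0,0.392,0.018,0,0.5,0,1,0,0.392,0.018,0,0.5,0,1,0,0.392,0.018,0,0.5,0,1,0.06,0.392,0.018,0,0.5,0,1,0.12,0.392,0.018,0,0.5,0,1,0.12,0.392,0.018,0,0.5,0,1])

```text
time: 14.95
tool_pos: [603.1, -347.8, 76.1]
tcp_rot: [-23.1, 89.3, 156.8]
ft_force: [-0.6, -0.0, -1.1]
finger_gap: 24.0
```

```bash
python3 - <<'E'
from h import *
rows([(607,-351,33,0)])
snap('top','t3')
im=np.load('pics/t3.npz')['im']
a=cv2.resize(im[150:330,130:350,::-1],None,fx=3,fy=3,interpolation=cv2.INTER_CUBIC)
cv2.imwrite('pics/c3.png',a)
P,_,ok=cloud('t3')
v,u=np.mgrid[:420,:560]
dark=((im.max(-1)<95)&(v>192)&(v<281)&(u>190)&(u<280))
n,l,st,c=cv2.connectedComponentsWithStats(dark.astype(np.uint8))
for i in range(1,n):
    if st[i,4]>20: print('tab',c[i].round(1),st[i],w('t3',*c[i],z=100).round(1), np.percentile(P[...,2][l==i],[10,50,90]).round(1))
E
```

```text
now 14.95 [ 603.1 -347.8   76.1] tooly [-0.002 -1.    -0.005] F [-0.6 -0.  -1.1] gap 24.0 q [-34.  30.  76.  -0.  74.  56.]
[ 0.043   0.0034 -0.0044] [-0.1  0.6  0.3]
tab [226.6 261.2] [221 256  12  12 111] [538.9  89.7 100. ] [101.6 106.5 111.1]
tab [246.6 261.8] [241 257  12  11 110] [536.8  47.3 100. ] [101.  106.6 110.2]
tab [208.3 263.5] [203 258  12  12 110] [534.6 128.5 100. ] [100.6 104.3 108.3]
```

>>> carry_out(commands=[0.02,0.0034,-0.004,0,0.6,0,1,0.043,0.0034,-0.004,0,0.6,0,1,0.043,0.0034,-0.004,0,0.6,0,1,0.043,0.0034,-0.004,0,0.6,0,1,0.043,0.0034,-0.004,0,0.6,0,-0.05,0.043,0.0034,-0.004,0,0.6,0,-0.05,0.043,0.0034,-0.004,0,0.6,0,-0.05,0,0.0034,-0.004,0,0.6,0,-0.05,-0.06,0.0034,-0.004,0,0.6,0,-0.05,-0.12,0.0034,-0.004,0,0.6,0,-0.05])

```text
time: 16.25
tool_pos: [609.9, -352.8, 202.4]
tcp_rot: [-168.0, 89.7, 11.9]
ft_force: [1.3, -0.4, 0.7]
finger_gap: 44.9
```

```bash
python3 - <<'E'
from h import *
rows([(560,46,200,0)])
im,d=snap('wrist','w1'); cv2.imwrite('pics/w1.png',im[:,:,::-1])
E
```

```text
now 16.25 [ 609.9 -352.8  202.4] tooly [-0.002 -1.    -0.001] F [ 1.3 -0.4  0.7] gap 44.9 q [-34.  25.  70.   0.  85.  56.]
[ 0.0026 -0.3987  0.0506] [-0.1 -0.3  0.1]
```

View pics/w1.png

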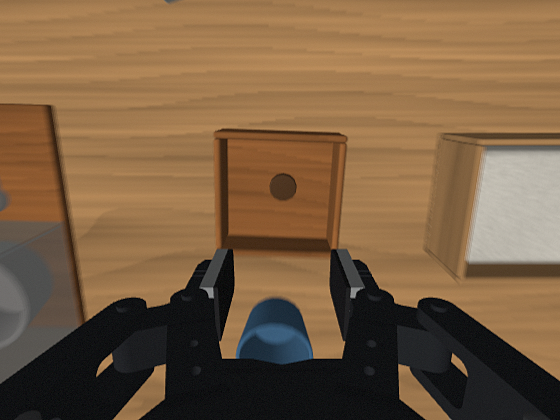

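The wrist picture shows the leftover tablet lying in the stock box at (283,187). Next I'll settle the leaning tablets more deeply, then close the lid.

>>> carry_out(commands=[0.003,-0.399,0.052,0,-0.3,0,1,0.003,-0.399,0.052,0,-0.3,0,1,0.003,-0.399,0.052,0,-0.3,0,1,0.003,-0.399,0.052,0,-0.3,0,1,0.003,-0.399,0.052,0,-0.3,0,1,0.003,-0.399,0.052,0,-0.3,0,1,0.003,-0.399,0.052,0,-0.3,0,1,0.04,-0.399,0.052,0,-0.3,0,1,0.06,-0.399,0.052,0,-0.3,0,1,0.06,-0.399,0.052,0,-0.3,0,1])

```text
time: 17.55
tool_pos: [561.4, 43.4, 148.4]
tcp_rot: [134.7, 89.5, -45.4]
ft_force: [0.1, -1.0, -0.1]
finger_gap: 0.1
```

```bash
python3 - <<'E'
from h import *
rows([(558,46,136,0),(548,46,134,0),(541,46,130.5,0),(536,46,127.5,0)])
E
```

```text
now 17.55 [561.4  43.4 148.4] tooly [-0.002 -1.     0.007] F [ 0.1 -1.  -0.1] gap 0.1 q [-1.  6. 98. -0. 76. 90.]
[ 0.0124 -0.0027  0.0035] [-0.1 -0.4 -0.4]
[ 0.0143 -0.0027  0.0135] [-0.1 -0.4 -0.4]
[ 0.0177 -0.0027  0.0205] [-0.1 -0.4 -0.4]
[ 0.0207 -0.0027  0.0255] [-0.1 -0.4 -0.4]
```

>>> carry_out(commands=[0.012,-0.003,0.0035,0,0,0,1,0.014,-0.003,0.0135,0,0,0,1,0.0175,-0.003,0.0205,0,0,0,1,0.0205,-0.003,0.0255,0,0,0,1,0.0205,-0.003,0.0255,0,0,0,1,-0.005,-0.003,0.022,0,0,0,1,-0.005,-0.046,0.003,0,0,0,1,0.012,-0.046,0.003,0,0,0,1,0.014,-0.046,0.013,0,0,0,1,0.0175,-0.046,0.02,0,0,0,1,0.0205,-0.046,0.025,0,0,0,1,0.0205,-0.046,0.025,0,0,0,1])

```text
time: 19.05
tool_pos: [535.7, 88.9, 127.0]
tcp_rot: [129.5, 89.5, -50.7]
ft_force: [-0.8, -0.8, -0.5]
finger_gap: 0.0
```

```bash
python3 - <<'E'
from h import *
y=128.5
rows([(540,90,155,0),(559,y,155,0),(559,y,136,0),(549,y,134,0),(542,y,130.5,0),(537,y,127.5,0),(537,y,180,0)])
E
```

```text
now 19.05 [535.7  88.9 127. ] tooly [-0.003 -1.     0.007] F [-0.8 -0.8 -0.5] gap 0.0 q [  4.   4. 102.  -0.  73.  95.]
[-0.028  -0.0009 -0.0045] [-0.2 -0.3 -0.4]
[-0.0281 -0.0395 -0.0234] [-0.2 -0.3 -0.4]
[-0.0091 -0.0396 -0.0233] [-0.2 -0.3 -0.4]
[-0.0072 -0.0396 -0.0132] [-0.2 -0.3 -0.4]
[-0.0037 -0.0396 -0.0062] [-0.2 -0.3 -0.4]
[-0.0008 -0.0396 -0.0012] [-0.2 -0.3 -0.4]
[-0.0533 -0.0392 -0.0015] [-0.2 -0.3 -0.4]
```

>>> carry_out(commands=[-0.028,0,-0.0045,0,0,0,1,-0.028,-0.0395,-0.023,0,0,0,1,-0.009,-0.0395,-0.023,0,0,0,1,-0.007,-0.0395,-0.013,0,0,0,1,-0.0037,-0.0395,-0.006,0,0,0,1,-0.001,-0.0395,-0.001,0,0,0,1,-0.001,-0.0395,-0.001,0,0,0,1,-0.055,-0.0395,-0.001,0,0,0,1,-0.115,-0.0395,-0.001,0,0,0,1,-0.115,0.0155,0.04,0,0,0,1,-0.115,0.0155,0.095,0,0,0,1,-0.115,0.0155,0.098,0,0,0,1])

```text
time: 20.55
tool_pos: [433.6, 73.8, 240.7]
tcp_rot: [121.4, 89.5, -58.8]
ft_force: [0.2, -0.4, -0.0]
finger_gap: -0.4
```

```bash
python3 - <<'E'
from h import *
rows([(437,73,165,0)])
im,d=snap('top','t4')
P,_,ok=cloud('t4')
v,u=np.mgrid[:420,:560]
dark=((im.max(-1)<95)&(v>192)&(v<281)&(u>190)&(u<280))
n,l,st,c=cv2.connectedComponentsWithStats(dark.astype(np.uint8))
for i in range(1,n):
    if st[i,4]>20: print('tab',c[i].round(1),st[i],w('t4',*c[i],z=100).round(1), np.percentile(P[...,2][l==i],[10,50,90]).round(1))
snap('scene','s4')
a=im[150:330,130:350,::-1]; b=cv2.imread('pics/s4.png')[140:290,200:400]
cv2.imwrite('pics/c4.png',np.hstack([cv2.resize(a,(400,330)),cv2.resize(b,(400,330))]))
E
```

```text
now 20.55 [433.6  73.8 240.7] tooly [-0.004 -1.     0.007] F [ 0.2 -0.4 -0. ] gap -0.4 q [  3. -18. 111.  -0.  87.  94.]
[ 0.0757  0.0002 -0.0031] [-0.2 -0.2 -0.4]
tab [208.4 265.6] [204 260  10  12 101] [530.1 128.3 100. ] [ 98.3 102.1 105.1]
tab [246.8 267.2] [242 262  11  12  97] [525.4  47.1 100. ] [ 98.4 100.9 103.3]
tab [227.3 268.6] [222 264  11  11  91] [523.2  88.4 100. ] [ 97.3  99.9 102.5]
```

View pics/c4.png

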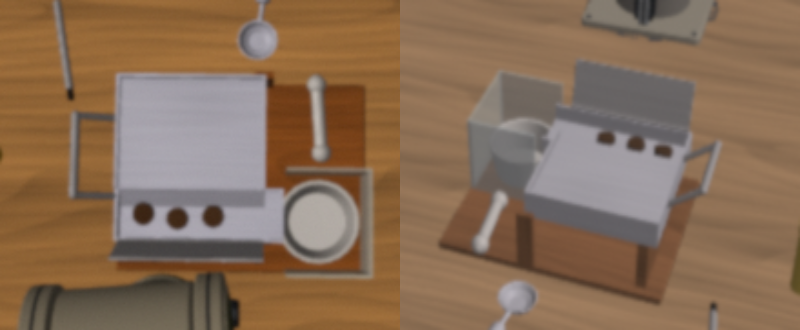

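>>> carry_out(commands=[0.04,0,-0.003,0,0,0,1,0.069,0,-0.006,0,0,0,1,0.069,0,-0.006,0,0,0,1,0.065,0,-0.021,0,0,0,1,0.062,0,-0.036,0,0,0,1,0.059,0,-0.052,0,0,0,1,0.061,0,-0.063,0,0,0,1,0.064,0,-0.074,0,0,0,1,0.071,0,-0.084,0,0,0,1,0.08,0,-0.092,0,0,0,1,0.092,0,-0.097,0,0,0,1,0.096,0,-0.098,0,0,0,1])

```text
time: 22.15
tool_pos: [535.1, 73.3, 145.3]
tcp_rot: [129.2, 89.5, -51.0]
ft_force: [-0.2, -0.4, 1.3]
finger_gap: -0.2
```

```bash
python3 - <<'E'
from h import *
rows([(532,74,142,0),(530,74,138.5,0)])
im,d=snap('scene','s5')
cv2.imwrite('pics/c5.png',cv2.resize(im[100:290,180:400,::-1],None,fx=3,fy=3))
E
```

```text
now 22.15 [535.1  73.3 145.3] tooly [-0.003 -1.     0.007] F [-0.2 -0.4  1.3] gap -0.2 q [  3.   2. 102.  -0.  75.  93.]
[ 0.0033 -0.0007  0.0031] [-0.2 -0.3 -0.4]
[ 0.0068 -0.0007  0.0052] [-0.2 -0.3 -0.4]
```

Force is 1.3 N, so the lid is following the finger. I'll press it down gently.

>>> carry_out(commands=[0.003,0,0.002,0,0,0,1,0.005,0,0.003,0,0,0,1,0.007,0,0.003,0,0,0,1,0.007,0,0.003,0,0,0,1])

```text
time: 22.7
tool_pos: [531.8, 73.4, 139.4]
tcp_rot: [128.4, 89.5, -51.8]
ft_force: [-6.4, 0.1, 9.0]
finger_gap: 0.2
```

```bash
python3 - <<'E'
from h import *
rows([(532,74,138,0)])
E
```

```text
now 22.7 [531.8  73.4 139.4] tooly [-0.003 -1.     0.007] F [-6.4  0.1  9. ] gap 0.2 q [  3.   2. 103.  -0.  74.  93.]
[ 0.0014 -0.0006 -0.0002] [-0.2 -0.3 -0.4]
```

>>> carry_out(commands=[-0.03,0,0,0,0,0,1,-0.08,0,0,0,0,0,0.3,-0.08,-0.127,-0.063,1.5,0,0,0.3,-0.08,-0.127,-0.063,1.5,0,0,0.3,-0.08,-0.127,-0.063,1.5,0,0,0.3,-0.08,-0.127,-0.063,1.5,0,0,0.3])

```text
time: 23.45
tool_pos: [594.6, 201.5, 218.4]
tcp_rot: [124.5, 89.5, -57.1]
ft_force: [0.5, -0.4, -0.2]
finger_gap: 29.5
```

```bash
python3 - <<'E'
from h import *
im,d=snap('wrist','w6'); 
im2,d2=snap('scene','s6'); im3,_=snap('top','t6')
cv2.imwrite('pics/c6.png',np.hstack([cv2.resize(im[:,:,::-1],(400,300)),cv2.resize(im2[120:285,180:400,::-1],(400,300))]))
P,_,ok=cloud('t6'); Pt=P[255:275,225:272]; print('lid z (top)',np.round(np.percentile(Pt[...,2],[5,50,95]),1))
# lid z via scene/top by region in station
for f in('t6','s6','w6'):
    P,_,ok=cloud(f); 
    for x in(510,530,550,575):
        for y in(10,70,135):
            m=ok&(abs(P[...,0]-x)<6)&(abs(P[...,1]-y)<8)&(P[...,2]>85)&(P[...,2]<150); 
            if m.sum()>3: print(f,x,y,m.sum(),np.median(P[m][:,2]).round(1),end='; ')
    print()
P,i,ok=cloud('w6'); m=ok&(P[...,1]>185)&(P[...,1]<220)&(P[...,2]>125)&(P[...,2]<155)&(abs(P[...,0]-595)<40)
q=P[m]; print('bar',m.sum(),np.median(q,0).round(1),q.min(0).round(0),q.max(0).round(0))
rows([(595.4,200.5,143,-1.5)])
E
```

```text
lid z (top) [113.9 117.4 120.7]
t6 510 10 48 117.6; t6 510 70 48 117.3; t6 510 135 46 117.1; t6 530 10 42 117.0; t6 530 70 44 117.1; t6 530 135 45 117.1; t6 550 10 34 117.5; t6 550 70 48 117.7; t6 550 135 36 117.1; t6 575 10 43 110.7; t6 575 70 48 110.9; t6 575 135 48 110.4; 
s6 510 10 14 117.3; s6 510 70 18 118.8; s6 510 135 16 117.6; s6 530 10 17 118.6; s6 530 70 19 117.3; s6 530 135 18 118.2; s6 550 10 20 117.4; s6 550 70 20 117.4; s6 550 135 17 118.1; s6 575 10 13 111.4; s6 575 70 14 111.1; s6 575 135 16 110.7; 
w6 510 10 281 117.2; w6 510 70 215 117.1; w6 530 10 296 117.1; w6 530 70 293 117.1; w6 530 135 202 117.1; w6 550 10 392 116.8; w6 550 70 358 117.0; w6 550 135 317 117.1; w6 575 10 335 110.6; w6 575 70 328 110.6; w6 575 135 331 110.4; 
bar 1902 [598.  200.6 143.7] [555. 194. 139.] [635. 206. 146.]
now 23.6 [594.4 199.5 218.9] tooly [-0.03  -1.     0.007] F [ 0.4  0.3 -0.4] gap 29.9 q [ 14.  12.  83.  -0.  84. 106.]
[ 0.0759 -0.0016 -0.0005] [-0.2 -0.3 -0.4]
```

View pics/c6.png

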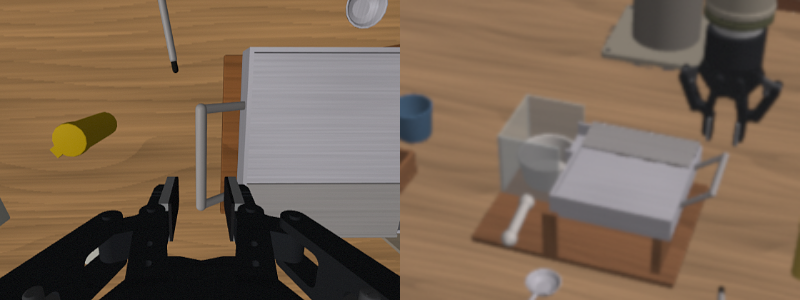

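The lid is flat at z=117.1 over its whole area, which is the height expected when shut. The bar lies between the fingers, so I'll grip it.

>>> carry_out(commands=[0.04,-0.0015,0,0,0,0,0.3,0.076,-0.0015,0,0,0,0,0.3,0.076,-0.0015,0,0,0,0,0.3,0.076,-0.0015,0,0,0,0,1,0.076,-0.0015,0,0,0,0,1,0.076,-0.0015,0,0,0,0,1], grip_force=50)

```text
time: 24.35
tool_pos: [595.6, 201.3, 144.8]
tcp_rot: [144.6, 89.5, -37.1]
ft_force: [-0.0, 5.6, -1.6]
finger_gap: 8.3
```

```bash
python3 - <<'E'
from h import *
rows([])
s=sense(); R0=R.from_euler('xyz',s['tcp_rot'],degrees=True)
a=np.radians(-1.5); ey=np.array([-np.sin(a),np.cos(a),0])
for t in range(0,50,3):
    f=lambda t:(216*np.cos(t)-55*np.sin(t))*ey+np.array([0,0,216*np.sin(t)+55*np.cos(t)])
    d=f(np.radians(t))-f(0)
    print(t,(R0.inv().apply(d)/1000).round(4), R0.inv().apply(R.from_rotvec(t*np.array([np.cos(a),np.sin(a),0])).as_rotvec(degrees=True)).round(1))
E
```

```text
now 24.35 [595.6 201.3 144.8] tooly [-0.03  -1.     0.005] F [-0.   5.6 -1.6] gap 8.3 q [ 14.  16.  87.  -0.  77. 106.]
0 [0. 0. 0.] [0. 0. 0.]
3 [-0.0112  0.0032 -0.0001] [   1.3   -0.6 -171.9]
6 [-0.0222  0.0071 -0.0002] [-0.1  0.1 16.2]
9 [-0.033   0.0114 -0.0003] [   1.2   -0.5 -155.7]
12 [-0.0436  0.0164 -0.0004] [-0.2  0.1 32.4]
15 [-0.0539  0.0219 -0.0005] [   1.1   -0.5 -139.4]
18 [-0.0639  0.0279 -0.0006] [-0.4  0.2 48.7]
21 [-0.0736  0.0345 -0.0007] [   0.9   -0.4 -123.2]
24 [-0.0829  0.0415 -0.0008] [-0.5  0.2 64.9]
27 [-0.0918  0.049  -0.0009] [   0.8   -0.4 -107. ]
30 [-0.1003  0.057  -0.001 ] [-0.6  0.3 81.1]
33 [-0.1084  0.0654 -0.0011] [  0.7  -0.3 -90.8]
36 [-0.1161  0.0742 -0.0011] [-0.7  0.3 97.3]
39 [-0.1232  0.0834 -0.0012] [  0.6  -0.3 -74.5]
42 [-0.1299  0.093  -0.0013] [ -0.9   0.4 113.6]
45 [-0.1361  0.1029 -0.0014] [  0.4  -0.2 -58.3]
48 [-0.1417  0.1131 -0.0015] [ -1.    0.4 129.8]
```

>>> carry_out(commands=[-0.011,0.003,0,0,0,0,1,-0.022,0.007,0,0,0,0,1,-0.033,0.0115,0,0,0,0,1,-0.0435,0.0165,0,0,0,0,1,-0.054,0.022,0,0,0,0,1,-0.064,0.028,-0.001,0,0,0,1,-0.0735,0.0345,-0.001,0,0,0,1,-0.083,0.0415,-0.001,0,0,0,1,-0.0875,0.045,-0.001,0,0,0,1,-0.092,0.049,-0.001,0,0,0,1,-0.096,0.053,-0.001,0,0,0,1,-0.1005,0.057,-0.001,0,0,0,1])

```text
time: 25.85
tool_pos: [594.0, 145.5, 246.9]
tcp_rot: [154.3, 89.5, -27.3]
ft_force: [-2.5, 5.5, -0.3]
finger_gap: 8.2
```

```bash
python3 - <<'E'
from h import *
rows([])
s=sense(); R0=R.from_euler('xyz',s['tcp_rot'],degrees=True)
a=np.radians(-1.5); ey=np.array([-np.sin(a),np.cos(a),0])
f=lambda t:(216*np.cos(np.radians(t))-55*np.sin(np.radians(t)))*ey+np.array([0,0,216*np.sin(np.radians(t))+55*np.cos(np.radians(t))])
base=np.array([595.6,201.3,144.8])
for t in range(30,51,2):
    print(t,(R0.inv().apply(base+f(t)-f(0)-s['tool_pos'])/1000).round(4))
E
```

```text
now 25.85 [594.  145.5 246.9] tooly [-0.029 -1.     0.004] F [-2.5  5.5 -0.3] gap 8.2 q [  9.   9.  84.  -0.  86. 101.]
30 [ 0.0015  0.0006 -0.0001]
32 [-0.004   0.0062 -0.0002]
34 [-0.0092  0.0119 -0.0003]
36 [-0.0143  0.0178 -0.0003]
38 [-0.0191  0.0239 -0.0004]
40 [-0.0238  0.0302 -0.0004]
42 [-0.0282  0.0366 -0.0005]
44 [-0.0323  0.0432 -0.0005]
46 [-0.0363  0.0499 -0.0006]
48 [-0.04    0.0567 -0.0006]
50 [-0.0435  0.0637 -0.0007]
```

>>> carry_out(commands=[-0.004,0.006,0,0,0,0,1,-0.009,0.012,0,0,0,0,1,-0.0145,0.018,0,0,0,0,1,-0.019,0.024,0,0,0,0,1,-0.024,0.03,0,0,0,0,1,-0.028,0.0365,0,0,0,0,1,-0.0325,0.043,0,0,0,0,1,-0.0325,0.043,0,0,0,0,1,-0.0325,0.043,0,0,0,0,1,-0.0325,0.043,0,0,0,0,1])

```text
time: 27.1
tool_pos: [592.8, 103.5, 281.9]
tcp_rot: [169.2, 89.4, -12.4]
ft_force: [-3.5, 7.1, 6.1]
finger_gap: 8.1
```

```bash
python3 - <<'E'
from h import *
rows([])
im,_=snap('top','t7'); im2,_=snap('scene','s7')
cv2.imwrite('pics/c7.png',np.hstack([cv2.resize(im[170:320,190:390,::-1],(400,300),interpolation=cv2.INTER_CUBIC),cv2.resize(im2[110:260,200:400,::-1],(400,300),interpolation=cv2.INTER_CUBIC)]))
E
```

```text
now 27.1 [592.8 103.5 281.9] tooly [-0.028 -1.     0.002] F [-3.5  7.1  6.1] gap 8.1 q [ 5.  7. 83. -0. 90. 97.]
```

View pics/c7.png

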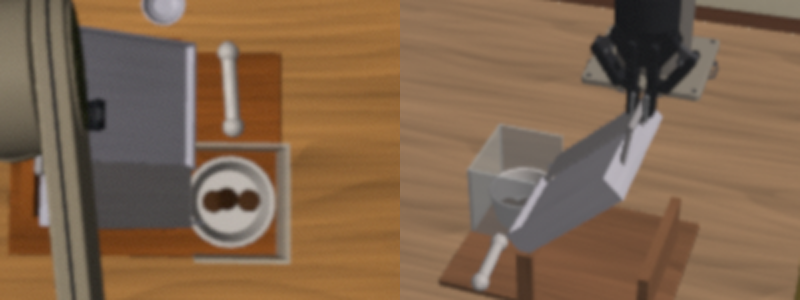

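All three tablets are in the mortar, at (213,200), (227,198) and (248,200) in the left picture. Now I'll lower the tray along the reverse arc.

```bash
cat > low.py <<'E'
from h import *
import sys
rows([])
s=sense(); R0=R.from_euler('xyz',s['tcp_rot'],degrees=True)
a=np.radians(-1.5); ey=np.array([-np.sin(a),np.cos(a),0])
f=lambda t:(216*np.cos(np.radians(t))-55*np.sin(np.radians(t)))*ey+np.array([0,0,216*np.sin(np.radians(t))+55*np.cos(np.radians(t))])
base=np.array([595.6,201.3,144.8])
for t in map(float,sys.argv[1:]):
    print(t,(R0.inv().apply(base+f(t)-f(0)-s['tool_pos'])/1000).round(4))
E
python3 low.py 42 39 36 33 30 27 24 21 18 15 12 10
```

```text
now 27.2 [592.8 103.4 281.9] tooly [-0.028 -1.     0.002] F [-2.5  7.   5.8] gap 8.2 q [ 5.  7. 83. -0. 90. 97.]
42.0 [ 0.0067 -0.0056 -0.0002]
39.0 [ 0.0134 -0.0152 -0.0001]
36.0 [ 0.0206 -0.0244  0.    ]
33.0 [ 0.0283 -0.0332  0.0001]
30.0 [ 0.0364 -0.0415  0.0002]
27.0 [ 0.045  -0.0495  0.0003]
24.0 [ 0.0539 -0.057   0.0004]
21.0 [ 0.0633 -0.064   0.0005]
18.0 [ 0.0729 -0.0705  0.0007]
15.0 [ 0.083  -0.0765  0.0008]
12.0 [ 0.0933 -0.0819  0.0009]
10.0 [ 0.1003 -0.0853  0.001 ]
```

>>> carry_out(commands=[0.0065,-0.0055,0,0,0,0,1,0.0135,-0.015,0,0,0,0,1,0.0205,-0.0245,0,0,0,0,1,0.0285,-0.033,0,0,0,0,1,0.0365,-0.0415,0,0,0,0,1,0.045,-0.0495,0,0,0,0,1,0.054,-0.057,0,0,0,0,1,0.0635,-0.064,0.0005,0,0,0,1,0.073,-0.0705,0.0005,0,0,0,1,0.083,-0.0765,0.001,0,0,0,1,0.0935,-0.082,0.001,0,0,0,1,0.1,-0.085,0.001,0,0,0,1])

```text
time: 28.7
tool_pos: [595.2, 188.8, 181.7]
tcp_rot: [171.9, 89.4, -9.7]
ft_force: [-2.2, 5.7, 0.9]
finger_gap: 8.3
```

```bash
python3 low.py 10 8 6 4.5 3 2 1 0.5 0 -0.2
```

```text
now 28.7 [595.2 188.8 181.7] tooly [-0.028 -1.     0.001] F [-2.2  5.7  0.9] gap 8.3 q [ 13.  13.  86.  -0.  80. 105.]
10.0 [ 0.0002  0.0003 -0.0001]
8.0 [ 0.0074 -0.0028  0.    ]
6.0 [ 0.0146 -0.0056  0.0001]
4.5 [ 0.0201 -0.0076  0.0002]
3.0 [ 0.0257 -0.0094  0.0002]
2.0 [ 0.0294 -0.0105  0.0003]
1.0 [ 0.0331 -0.0116  0.0003]
0.5 [ 0.035  -0.0121  0.0003]
0.0 [ 0.0369 -0.0126  0.0003]
-0.2 [ 0.0376 -0.0128  0.0003]
```

>>> carry_out(commands=[0.0075,-0.003,0,0,0,0,1,0.0145,-0.0055,0,0,0,0,1,0.02,-0.0075,0,0,0,0,1,0.0255,-0.0095,0,0,0,0,1,0.0295,-0.0105,0,0,0,0,1,0.033,-0.0115,0,0,0,0,1,0.035,-0.012,0,0,0,0,1,0.0365,-0.0125,0,0,0,0,1,0.0375,-0.0125,0,0,0,0,1,0.0375,-0.0125,0,0,0,0,1])

```text
time: 29.95
tool_pos: [595.6, 201.3, 145.0]
tcp_rot: [171.3, 89.4, -10.3]
ft_force: [-7.2, 3.3, 7.5]
finger_gap: 8.0
```

```bash
python3 low.py 0
```

```text
now 29.95 [595.6 201.3 145. ] tooly [-0.028 -1.     0.002] F [-7.2  3.3  7.5] gap 8.0 q [ 14.  16.  88.  -0.  76. 106.]
0.0 [ 0.0002 -0.      0.    ]
```

The tray is back at its level pose, with an upward reaction of 7.5 N. I'll release it and retreat.

>>> carry_out(commands=[0,0,0,0,0,0,0.3,0,0,0,0,0,0,0.3,0,0,0,0,0,0,0.3,-0.03,0,0,0,0,0,0.3,-0.08,0,0,0,0,0,0.3,-0.14,0,0,0,0,0,0.3,-0.14,-0.05,0.05,0,0,0,0.3,-0.14,-0.1,0.1,0,0,0,0.3,-0.14,-0.14,0.14,0,0,0,0.3,-0.14,-0.16,0.16,0,0,0,0.3,-0.14,-0.16,0.16,0,0,0,0.3])

```text
time: 31.32
tool_pos: [437.0, 367.8, 283.3]
tcp_rot: [174.3, 89.4, -7.1]
ft_force: [0.9, -0.1, 0.4]
finger_gap: 29.8
```

```bash
python3 - <<'E'
from h import *
rows([])
im,_=snap('top','t8')
cv2.imwrite('pics/c8.png',cv2.resize(im[100:340,90:480,::-1],None,fx=2,fy=2,interpolation=cv2.INTER_CUBIC))
P,_,ok=cloud('t8'); v,u=np.mgrid[:420,:560]
for x in(510,550,575,660):
    for y in(10,70,135):
        m=ok&(abs(P[...,0]-x)<6)&(abs(P[...,1]-y)<8)&(P[...,2]>85)&(P[...,2]<150); print(x,y,m.sum(),np.median(P[m][:,2]).round(1) if m.any() else 0,end='; ')
def rect(m,nm):
    q=P[m&ok]; rr=cv2.minAreaRect(q[:,:2].astype(np.float32)); print(nm,m.sum(),np.round(rr[0],1))
Z=P[...,2]
rect((u>385)&(u<465)&(v>195)&(v<260)&(Z>34)&(Z<60),'stockrim')
rect((u>280)&(u<330)&(v>250)&(v<292)&(Z>50)&(Z<75),'mortar rim')
rect((u>400)&(u<455)&(v>270)&(v<320)&(Z>45)&(Z<80),'cup')
rect((u>90)&(u<135)&(v>290)&(v<320)&(Z>60)&(Z<90),'vial')
rect((u>90)&(u<135)&(v>215)&(v<245)&(Z>85)&(Z<110),'tube')
rect((u>290)&(u<320)&(v>190)&(v<240)&(Z>20)&(Z<60),'pestle')
m=(u>160)&(u<192)&(v>200)&(v<270)&(Z>130)&(Z<160)&ok; print('handle z',np.median(Z[m]))
E
```

```text
now 31.325 [437.  367.8 283.3] tooly [-0.024 -1.     0.001] F [ 0.9 -0.1  0.4] gap 29.8 q [ 35.   2.  88.  -0.  90. 127.]
510 10 48 117.5; 510 70 48 117.9; 510 135 47 116.7; 550 10 35 117.0; 550 70 45 117.1; 550 135 36 117.4; 575 10 40 110.7; 575 70 47 110.9; 575 135 48 110.6; 660 10 36 111.1; 660 70 44 110.4; 660 135 40 110.1; stockrim 614 [ 607.6 -349.6]
mortar rim 379 [515.5 -81.2]
cup 310 [ 456.  -345.7]
vial 219 [446. 351.]
tube 268 [607.4 340.3]
pestle 363 [643.1 -82.7]
handle z 143.10507216861197
```

View pics/c8.png

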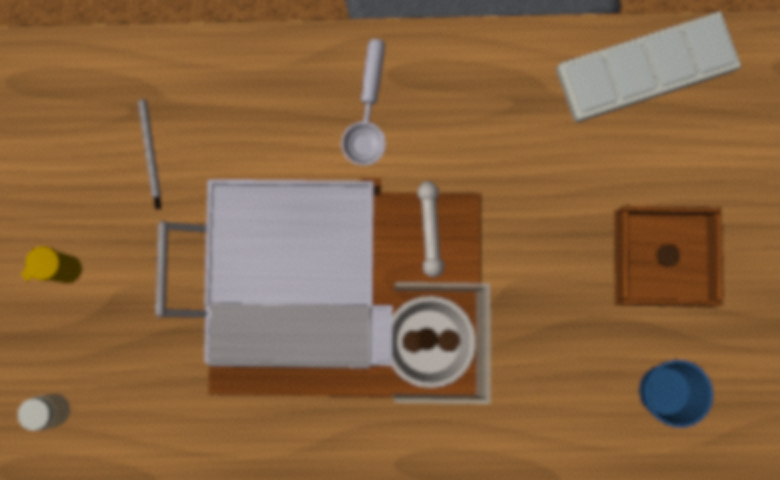

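The final picture shows three tablets in the mortar, one in the box at (667,256), the lid shut, the tray level and nothing else moved.

```bash
python3 -c "
from bench import order; print(order.hand_in())"
```

```text
the job is handed in; nothing more can be done
None
```

I handed the job in at about 31 s of the 67 s allowed, with every step done in the order asked. No verdict is reported.

**What I did:** I swept three tablets into the trough with the closed fingers and put the fourth in the stock box. I pressed the lid shut and tipped the tray by its handle to about 44°. Then I lowered the tray along the same arc, let go and moved the arm clear.

**Last checks:**
- **Tablets:** three are in the mortar and one is in the stock box. The three in the mortar touch or overlap a little.
- **Lid:** its top was flat at about z = 117 mm, as expected when shut, both before tipping and at the end.
- **Tray:** the deck was level at about 111 mm, and the handle was back at its starting height.
- **Other things:** the mortar, stock box, cup, vial and pestle were each within about 1 mm of where they started. The tube read 3 mm off, but the arm never came near it, so I take that as measurement noise. The spoon and picker I checked only by eye in the picture.

**What disagreed:** after the sweep the tablets leaned on the trough's 45° slope and could have caught the lid. A first light nudge hardly moved them. A second, deeper one laid them nearly flat, with tops at about 105 mm or lower, before I closed the lid.

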